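# Fold and tuck the tea box flap

## Robot

A 6-joint arm with a two-finger parallel gripper is mounted at the origin on the work surface. World frame = base frame: x ahead of the robot, y to its left, z up, the work surface at z = 0. Lengths are in m, angles in degrees, forces in N, time in s.
With the tool pointing down it reaches from about 0.35 to 0.975 m from the base axis. Payload 7.1 kg.
Tool frame: the origin (TCP) lies on the centre line of the jaws, within the pads' length; the fingertips stand 11 mm ahead of it and the grasp point (between the pads) lies 8 mm behind it; x points along the fingers, z is the direction in which the jaws open and shut, and the axes are right-handed (so a half turn about x gives the same grasp; the last joint's range is limited). The gripper opens to 88 mm and grips with 3 to 60 N. Pads are 20 mm wide; open, the fingers measure 115 mm over their backs; the gripper's body (75 mm by 178 mm) begins 61 mm behind the grasp point.
Start: joints at [-76.891, 24.242, 93.386, -0, 62.372, -1.089], TCP at [0.153, -0.606, 0.234] pointing down, gripper open.
Joint ranges: [-172.04, 172.04], [-51.8, 120.97], [4.93, 147.93], [-75.15, 255.16], [6.16, 154.13], [-145.62, 145.62]. Speed limits (degrees/s): [136.94, 136.94, 172.46, 180, 180, 180].

## Interface

Orientations are given as a 3x3 rotation matrix whose columns are the frame's x, y, z axes.
In Python, from bench import arm gives the robot as it stands. The module is installed in compiled form; this text tells all that it offers.
- The arm moves only by the tool apply_moves, never from a script. Its argument "targets" is a list of rows, each an object with "xyz": the shift along the tool's x, y, z in cm, a list of three; "rotation": the turn, a rotation vector about the tool's x, y, z in degrees, a list of three; "grip": the opening, from -1 (shut) to 1 (fully open). In form: [{"xyz": [tx, ty, tz], "rotation": [ax, ay, az], "grip": grip}, ...]. A call has exactly 8 rows; each row shifts and turns the commanded pose from where the row before left it, along the tool's axes as they then stand; what a row does not reach is not made up. A row lasts 1/10 s, in which the tool goes at most 50 mm and 8.59 degrees, less where a joint would pass 70% of its speed; a pose out of reach is approached as far as the arm can. A call with a gripper value outside its range is refused whole. The fingers move at their own pace and stop on an object; "squeeze" is the grip in N (left out, the last holds). Time passes only in rows, so rows that do not move let the fingers close, or fill a call up. It gives the time, the measured TCP pose, the force and the opening at its end, in the units of the state.
- arm.read_state(): the state, without advancing time (a new reading comes with each control period).
- arm.get_image(name): name is "scene" or "top" or "wrist"; returns a dict with "color" (480x640x3 uint8, red, green, blue), "mtx" (3x3 intrinsics, pixels), "R" (3x3) and "t" (3): a world point X has camera coordinates R X + t; the wrist camera has in their place "tool_from_camera" (4x4, takes a point from camera to tool coordinates, whose origin is the TCP and whose axes are the tool frame's). Camera axes: x right, y down, z forward; pixel columns grow to the right and rows downward; lengths in m; the calibration is good to about 2 mm. A picture is of the moment at which its call begins: read the wrist's pose just before it. There is no depth.
- arm.hand_in(): hands the job in, once; it reports no verdict.
The state is a dict: "time": time; "q": joint angles; "joint_vel": joint speeds; "effort": joint torques, N m; "tool_pos": TCP position; "ee_rot": TCP orientation; "ft_force": force on the tool from outside, world axes, zero at the start; "torque": the same for the moment, N m; "grip_width": finger opening in m.
Only numpy, scipy, OpenCV 4.12 (cv2) and the standard library are available. Lean on these libraries where they do the work, as an engineer would, in place of code of your own. Each camera call takes 0.05 s, during which the arm holds its last target.

## Task

Close the clear tea box: with the fingertips push its standing charcoal flap over until it lies flat on the box, and, keeping it pressed down because it springs back, push it along until its free edge is tucked well under the steel lip and it stays shut by itself. Only push on the flap's outer side: do not reach under it, pinch it or bend it backwards. Leave everything else on the counter where it stands, then let go.

Things in the scene. Friction and masses are not known exactly. Their poses are not given: they have to be found in the camera images.
- tea_box: clear open-topped box of tea sachets, fixed to the counter, 150 (x) x 134 (y) x 60 mm tall; origin at the centre of its underside, z up. x points from the flap's hinge (at x = -65 mm, height 62.5 mm, axis along y) towards the steel lip. White hinge cheeks at the hinge end, y = +-57 to 64 mm, reach 74 mm height.
- flap (a joint): fold angle of the flap: 0 = flat on the box (stop), grows as it stands up; pi/2 = upright, at most 1.6 rad. It stays where it starts (0.75 to 1.15 rad), but let go when flat and not tucked it springs back up to about 0.45 rad (about 1 N at the free edge holds it down).
- flap_slide (a joint): shift of flap and hinge together along the box's +x, towards the lip, in the hinge slots: 0 (back) to 0.020 m (fully home). Stiff: needs about 2.5 N and stays where it is left. At 0 the flat flap's edge stops 7 mm short of the lip, so it can fold past it; at 0.020 the edge is 13 mm under the lip.
- flap_edge (a point): middle of the flap's free edge (mid-thickness); moves with the flap. The flap is a charcoal plate 104 mm wide (box y), 3 mm thick, its free edge 112 mm from the hinge axis; flat, its top is at 65 mm height.
- flap_ridge (a point): middle of the orange ridge's pushing face, 3 mm above the flap's outer face. An orange ridge 70 mm wide stands 6 mm proud of the outer face, its upright pushing face 82 mm from the hinge axis (facing the hinge), its other side sloped. The point's x axis points from hinge to free edge, its z axis out of the outer face
- lip_mid (a point): middle of the lip's inner lower edge. The lip is a fixed steel bar across the box, 134 mm long (box y), from 54 to 78 mm along box x, underside at 68.5 mm and top at 73.5 mm height: a 3.5 mm gap above the flat flap. Flap and lip collide, so the flap must be flat before it is pushed along.
- flap_under: white lining on the underside of the flap (92 x 90 mm), not to be touched; origin at the middle of the hinge axis, x towards the free edge, z out of the outer face
- egg_cup: small white ceramic egg cup, 50 mm across and 62 mm tall, loose; origin at the centre of its underside. Bystander, to be left alone
- scoop: aluminium scoop, 170 mm long, 52 mm wide, 34 mm tall, loose; x runs from handle to mouth; origin at the centre of its underside. Bystander, to be left alone
- clip_box: small clear acrylic box shut with a steel spring clip, 64 x 84 x 53 mm, loose; origin at the centre of its underside. Bystander, to be left alone
- jar_opener: wooden jar opener, two bars in a V, 170 x 80 mm, 22 mm tall, loose; origin at the centre of its underside. Bystander, to be left alone
- jam_jar: amber jar with a red cap, 68 mm across, 100 mm tall, loose; origin at the centre of its underside. Bystander, to be left alone
- mug: blue mug, 80 mm across, 90 mm tall, loose; origin at the centre of its underside. Bystander, to be left alone

How it is judged (in metres and radians):
On the way, in this order (a step that is already met when the one before it is completed fails the run):
1. the flap is folded flat (value of joint flap below 0.06 rad), for 0.05 s.
2. its edge is under the lip (value of joint flap below 0.06 rad and value of joint flap_slide above 0.012 m), for 0.2 s.
At the end, for the whole second after the job is handed in: The flap lies flat (fold angle under 0.06 rad) and is shifted more than 12 mm of its 20 mm, so that its edge is held under the lip; every bystander is within 30 mm of where it stood (all of step 2 and distance of each of egg_cup, scoop, clip_box, jar_opener, jam_jar, mug from where it was at the start of the episode below 0.03 m); the robot touches nothing.
It fails at once if the underside of the flap is pushed, pinched or lifted with the fingers (contact force between the fingers and flap_under above 1.5 N).
It fails at once if the flap is bent backwards past 1.45 rad (value of joint flap above 1.45 rad).
It fails at once if a bystander is moved, lifted or knocked over (distance of any of egg_cup, scoop, clip_box, jar_opener, jam_jar, mug from where it was at the start of the episode above 0.03 m or angle between any of egg_cup, scoop, clip_box, jar_opener, jam_jar, mug's own z axis and vertical above 0.5 rad).
It also fails if it takes over 35 s, if anything falls off the work surface, if the arm or the gripper's body presses on something with over 40 N, if the wrist force passes 120 N, or if a joint passes its speed limit or range.

## Working session

There is one attempt and no reset: what is moved stays moved. The work goes in short steps, Python scripts to look and compute and a tool call to move; the robot and the scene stay as the last step left them, time stands still between calls to the robot, and variables do not carry over. Pictures are saved under pics/ and viewed, and the job is handed in when it is done.

Besides the shell and the picture viewer there is one more tool, called as name(argument=value, ...) on one line, values as JSON. apply_moves: Moves the arm, as the interface text tells. Its arguments: {"type":"object","properties":{"targets":{"type":"array"},"squeeze":{"type":"number"}},"required":["targets"]}

```bash
mkdir -p pics; python3 - <<'E'
from bench import arm
import cv2,numpy as np,pickle
s=arm.read_state(); print(s)
d={}
for n in ["scene","top"]:
    i=arm.get_image(n); d[n]=i; cv2.imwrite(f"pics/{n}0.png",i["color"][:,:,::-1]); print(n,i["mtx"],i["R"],i["t"])
pickle.dump(d,open("d0.pkl","wb"))
E
```

```text
{'time': 0.0, 'q': array([-7.68915925e+01,  2.42845405e+01,  9.34328364e+01, -5.21847147e-04,
        6.23722392e+01, -1.08894536e+00]), 'joint_vel': array([-0.06859535, -0.03972889,  0.05906836, -0.0415796 ,  0.05248464,
        0.00624336]), 'effort': array([ 1.61989643e-03, -5.44624829e+01, -2.73665035e+01,  6.44472102e-02,
        2.27303297e-02, -1.27952330e-04]), 'tool_pos': array([ 0.15318225, -0.60536438,  0.23289087]), 'ee_rot': array([[-3.62586603e-04,  9.69455649e-01,  2.45266414e-01],
       [ 1.52150752e-03,  2.45266681e-01, -9.69454455e-01],
       [-9.99998777e-01,  2.16634970e-05, -1.56396448e-03]]), 'ft_force': array([-0.61643139, -0.2301669 ,  0.74173937]), 'torque': array([-0.02771727,  0.01561928,  0.07527778]), 'grip_width': 0.08782973905884145}
scene [[524.04253134   0.         314.38085763]
 [  0.         524.04253134 239.16340326]
 [  0.           0.           1.        ]] [[-0.30648597  0.95171422 -0.01750407]
 [ 0.59470623  0.17709361 -0.78419535]
 [-0.74323001 -0.25075465 -0.62026709]] [ 0.27793479 -0.25763598  1.74491323]
top [[469.86320769   0.         322.94103053]
 [  0.         469.86320769 241.4687889 ]
 [  0.           0.           1.        ]] [[ 0.00609526 -0.99969914  0.02375865]
 [-0.98748935 -0.00976115 -0.15738329]
 [ 0.15756785 -0.02250212 -0.98725175]] [-0.14372968  0.57587456  1.2126582 ]
```

View pics/scene0.png

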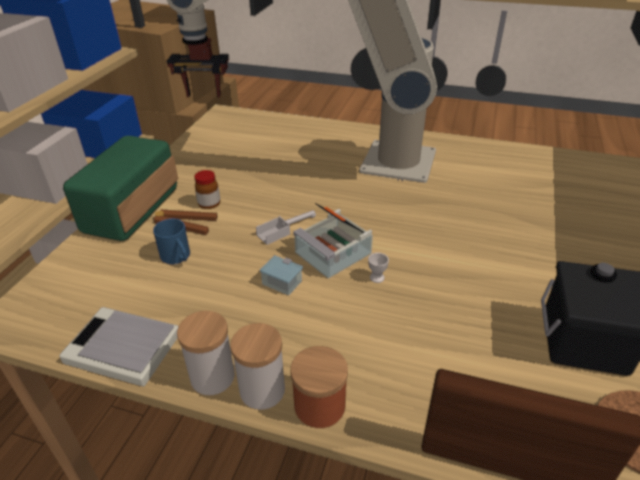

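View pics/top0.png

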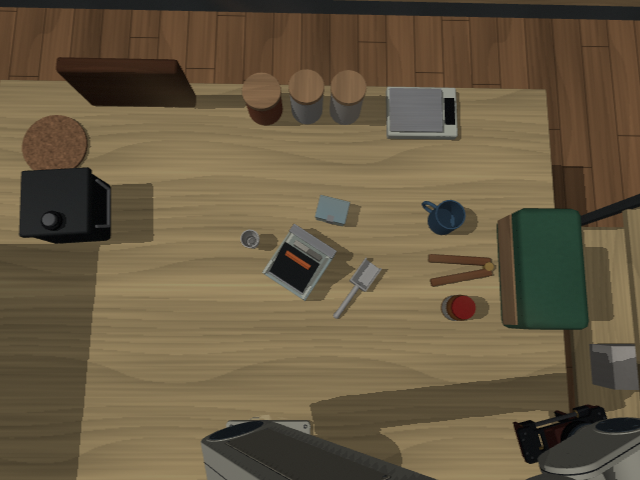

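The scene view shows the box near (335,245) with the egg cup at (377,265). In the top view the box is near (300,262), with its lip towards the upper right and the scoop at (360,285). I'll zoom in.

```bash
python3 - <<'E'
import cv2,pickle
d=pickle.load(open("d0.pkl","rb"))
t=d["top"]["color"][215:310,240:360,::-1]; s=d["scene"]["color"][190:290,280:400,::-1]
cv2.imwrite("pics/tz.png",cv2.resize(t,None,fx=6,fy=6,interpolation=2)); cv2.imwrite("pics/sz.png",cv2.resize(s,None,fx=6,fy=6,interpolation=2)[:600])
E
```

```text
(no output)
```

View pics/tz.png

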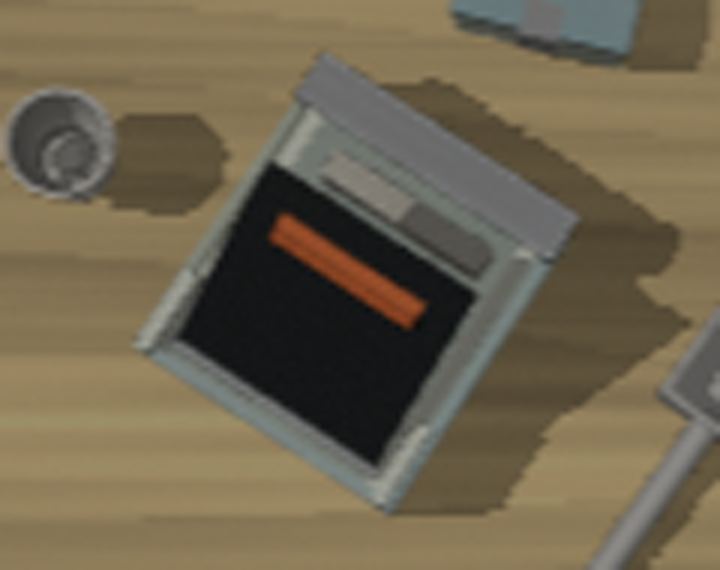

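View pics/sz.png

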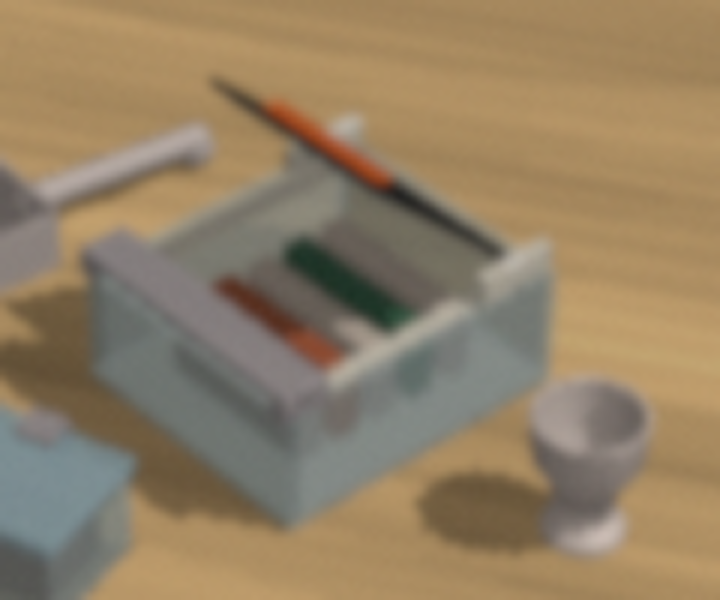

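```bash
cat > h.py <<'E'
import numpy as np,pickle
d=pickle.load(open("d0.pkl","rb"))
def ray(n,u,v,c=None):
    i=d[n] if c is None else c
    r=i["R"].T@np.linalg.inv(i["mtx"])@np.array([u,v,1.]); return -i["R"].T@i["t"],r
def plane(n,u,v,z):
    o,r=ray(n,u,v); return o+r*(z-o[2])/r[2]
E
python3 - <<'E'
from h import *
tp=lambda u,v:(240+(u+.5)/6-.5,215+(v+.5)/6-.5)
sp=lambda u,v:(280+(u+.5)/6-.5,190+(v+.5)/6-.5)
mod=np.array([[.078,.067],[.054,.067],[.078,-.067],[.054,-.067]])
def fit(m,w):
    mc,wc=m.mean(0),w.mean(0);H=(m-mc).T@(w-wc)
    a=np.arctan2(H[0,1]-H[1,0],H[0,0]+H[1,1]);R=np.array([[np.cos(a),-np.sin(a)],[np.sin(a),np.cos(a)]])
    t=wc-R@mc;return a,t,R,(m@R.T+t-w)*1e3
W=np.array([plane("top",*tp(*p),.0735)[:2] for p in [(322,52),(297,95),(578,215),(552,260)]])
a,t,R,e=fit(mod,W);print("top lip",np.degrees(a),t,e)
# add hinge corners at z .074 cheek outer? y=64
W2=np.array([plane("top",*tp(*p),.060)[:2] for p in [(140,347),(388,510)]])
print("hinge corners in box",(W2-t)@R)
# scene: lip top: near corners
for p in [(88,250),(285,400),(130,232),(330,380)]:
    print("scene lip in box",(plane("scene",*sp(*p),.0735)[:2]-t)@R)
# flap edges: ray intersect with plane y_box=+-52 -> use x/z: solve theta by top & scene
def fl(n,u,v):
    o,r=ray(n,u,v); ob=np.r_[(o[:2]-t)@R,o[2]];rb=np.r_[r[:2]@R,r[2]]
    P=lambda s:ob+s*rb
    # dist to hinge axis =112mm
    A=np.array([rb[0],rb[2]]);B=np.array([ob[0]+.065,ob[2]-.0625])
    rt=np.roots([A@A,2*A@B,B@B-.112**2])
    for s in rt:
        if np.isreal(s):
            q=P(s.real);print(n,q,np.arctan2(q[2]-.0625,q[0]+.065))
for p in [(277,165),(477,293)]: fl("top",*tp(*p))
for p in [(213,80)]: fl("scene",*sp(*p))
for n,(p) in {"eggcup":(60,145)}.items(): print(n,plane("top",*tp(*p),.06))
E
```

```text
top lip -32.37869230629869 [ 0.51952962 -0.07546237] [[ 0.57356506 -0.73998812]
 [-0.37040647  1.47414017]
 [ 0.09143412 -1.1465608 ]
 [-0.29459272  0.41240875]]
hinge corners in box [[-0.07377778  0.06374811]
 [-0.0744124  -0.06576798]]
scene lip in box [ 0.07260834 -0.06426305]
scene lip in box [0.07394974 0.06514939]
scene lip in box [ 0.05123971 -0.06241611]
scene lip in box [0.05213034 0.06759427]
top [0.03137937 0.06520519 0.00544724] -0.534487010154993
top [0.01782407 0.04763538 0.13789346] 0.7384681706893763
top [ 0.03155374 -0.0443784   0.00574283] -0.5314227762132666
top [ 0.01803102 -0.05063694  0.13766548] 0.7357189865225996
scene [-0.13778013 -0.23610341 -0.02262962] -2.278147374917628
scene [ 0.01405934 -0.04977984  0.14183234] 0.7871217128445501
eggcup [0.58034722 0.0554109  0.06      ]
```

apply_moves(targets=[{"xyz": [0,2.85,-2.84],"rotation": [0,0,0],"grip": -1},{"xyz": [0,2.85,-2.84],"rotation": [0,0,0],"grip": -1},{"xyz": [0,2.85,-2.84],"rotation": [0,0,0],"grip": -1},{"xyz": [0,2.85,-2.84],"rotation": [0,0,0],"grip": -1},{"xyz": [0,2.85,-2.84],"rotation": [0,0,0],"grip": -1},{"xyz": [0,2.85,-2.84],"rotation": [0,0,0],"grip": -1},{"xyz": [0,2.85,-2.84],"rotation": [0,0,0],"grip": -1},{"xyz": [0,2.85,-2.84],"rotation": [0,0,0],"grip": -1}], squeeze=10)

```text
time: 0.9
tool_pos: [0.319, -0.3281, 0.2335]
ee_rot: [[-0.0, 0.97, 0.245], [0.0, 0.245, -0.97], [-1.0, -0.0, -0.0]]
ft_force: [0.7, -0.9, 0.3]
grip_width: 0.0273
```

apply_moves(targets=[{"xyz": [0,2.84,-2.83],"rotation": [0,0,0],"grip": -1},{"xyz": [0,2.84,-2.83],"rotation": [0,0,0],"grip": -1},{"xyz": [0,2.84,-2.83],"rotation": [0,0,0],"grip": -1},{"xyz": [0,2.84,-2.83],"rotation": [0,0,0],"grip": -1},{"xyz": [0,2.84,-2.83],"rotation": [0,0,0],"grip": -1},{"xyz": [0,2.84,-2.83],"rotation": [0,0,0],"grip": -1},{"xyz": [0,2.84,-2.83],"rotation": [0,0,0],"grip": -1},{"xyz": [0,2.84,-2.83],"rotation": [0,0,0],"grip": -1}])

```text
time: 1.7
tool_pos: [0.4838, -0.0529, 0.2335]
ee_rot: [[-0.0, 0.969, 0.245], [-0.0, 0.245, -0.969], [-1.0, -0.0, -0.0]]
ft_force: [0.4, -0.7, 0.2]
grip_width: 0.0005
```

apply_moves(targets=[{"xyz": [0.2,0,0],"rotation": [5.83,0,0],"grip": -1},{"xyz": [0.2,0,0],"rotation": [5.83,0,0],"grip": -1},{"xyz": [0.2,0,0],"rotation": [5.83,0,0],"grip": -1},{"xyz": [0.2,0,0],"rotation": [5.83,0,0],"grip": -1},{"xyz": [0.2,0,0],"rotation": [5.83,0,0],"grip": -1},{"xyz": [0.2,0,0],"rotation": [5.83,0,0],"grip": -1},{"xyz": [0.2,0,0],"rotation": [5.83,0,0],"grip": -1},{"xyz": [0.2,0,0],"rotation": [5.83,0,0],"grip": -1}])

```text
time: 2.5
tool_pos: [0.4831, -0.0545, 0.2173]
ee_rot: [[-0.001, 0.842, -0.54], [0.0, -0.54, -0.842], [-1.0, -0.001, 0.0]]
ft_force: [-0.1, -0.4, -0.6]
grip_width: 0.0003
```

```bash
cat > look.py <<'E'
import sys,cv2,pickle,numpy as np
from bench import arm
tag=sys.argv[1]; s=arm.read_state()
print(s["time"],s["tool_pos"].round(4),s["ft_force"].round(2),s["grip_width"].round(4)); print(s["ee_rot"].round(3)); print(s["q"].round(1))
a=arm.get_image("scene");w=arm.get_image("wrist")
pickle.dump((s,a,w),open(f"{tag}.pkl","wb"))
z=cv2.resize(a["color"][150:290,260:420],None,fx=4,fy=4,interpolation=2)
cv2.imwrite(f"pics/{tag}_s.png",z[:,:,::-1]);cv2.imwrite(f"pics/{tag}_w.png",w["color"][:,:,::-1])
E
python3 look.py l1
```

```text
Traceback (most recent call last):
  File "look.py", line 4, in <module>
    print(s["time"],s["tool_pos"].round(4),s["ft_force"].round(2),s["grip_width"].round(4)); print(s["ee_rot"].round(3)); print(s["q"].round(1))
                                                                  ^^^^^^^^^^^^^^^^^^^^^
AttributeError: 'float' object has no attribute 'round'
```

```bash
sed -i 's/s\["grip_width"\].round(4)/s["grip_width"]/' look.py
python3 look.py l1
```

```text
2.5 [ 0.4831 -0.0545  0.2173] [-0.11 -0.39 -0.58] 0.000254522811543471
[[-0.001  0.842 -0.54 ]
 [ 0.    -0.54  -0.842]
 [-1.    -0.001  0.   ]]
[ -7.8  13.9 111.4   0.   54.8 114.8]
```

View pics/l1_s.png

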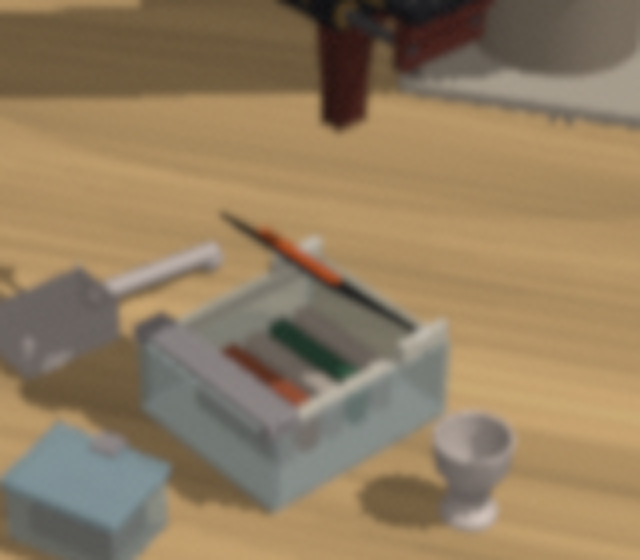

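View pics/l1_w.png

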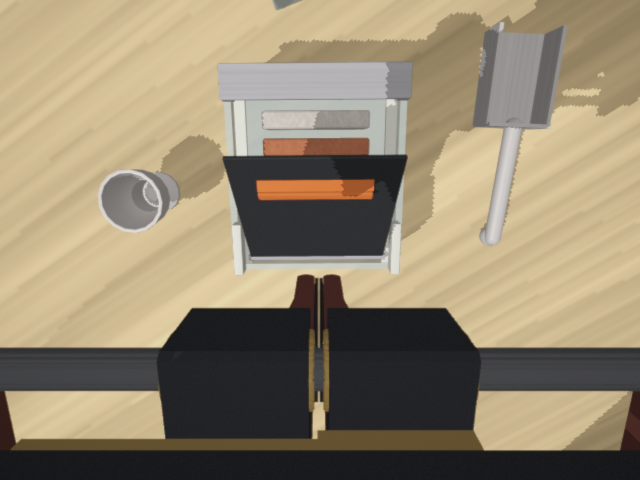

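The wrist view shows the box well aligned: the lip corners are at (218,64), (411,62), (220,100) and (411,99), the flap's edge runs from (223,156) to (406,155), and the ridge face is at row ~199. Next I'll check the offsets with this camera.

```bash
python3 - <<'E'
import pickle,numpy as np
s,a,w=pickle.load(open("l1.pkl","rb"))
T=w["tool_from_camera"];Rt=s["ee_rot"];p=s["tool_pos"];K=w["mtx"]
print(T.round(3))
def pl(u,v,z):
    r=Rt@T[:3,:3]@np.linalg.inv(K)@[u,v,1];o=Rt@T[:3,3]+p
    return o+r*(z-o[2])/r[2]
def rayt(u,v):
    r=Rt@T[:3,:3]@np.linalg.inv(K)@[u,v,1];return Rt@T[:3,3]+p,r
L=[pl(u,v,.0735) for u,v in [(218,64),(220,100),(411,62),(411,99)]]
th=np.radians(-32.4);R=np.array([[np.cos(th),-np.sin(th)],[np.sin(th),np.cos(th)]])
t0=np.array([.518,-.0747])
for q in L: print(((q[:2]-t0)@R).round(4))
# hinge back rim corners, z .060
for u,v in [(235,273),(399,272)]: print("cheek back z.074",((pl(u,v,.074)[:2]-t0)@R).round(4))
print("tcp box",((p[:2]-t0)@R).round(4))
for u,v in [(223,156),(406,155)]:
    o,r=rayt(u,v);ob=np.r_[(o[:2]-t0)@R,o[2]];rb=np.r_[r[:2]@R,r[2]]
    A=rb[[0,2]];B=np.array([ob[0]+.065,ob[2]-.0625])
    for k in np.roots([A@A,2*A@B,B@B-.112**2]): q=ob+k.real*rb;print("edge",q.round(4),np.arctan2(q[2]-.0625,q[0]+.065).round(3))
E
```

```text
[[-0.    -0.246  0.969 -0.15 ]
 [ 0.    -0.969 -0.246  0.067]
 [ 1.     0.     0.    -0.   ]
 [ 0.     0.     0.     1.   ]]
[0.0775 0.0662]
[0.0542 0.0663]
[ 0.0781 -0.0654]
[ 0.0542 -0.0666]
cheek back z.074 [-0.0725  0.0629]
cheek back z.074 [-0.0723 -0.0639]
tcp box [-0.0403 -0.0016]
edge [ 0.0127  0.0881 -0.0182] -0.805
edge [0.0184 0.0518 0.1372] 0.73
edge [ 0.0127 -0.0847 -0.0181] -0.804
edge [ 0.0185 -0.0513  0.1372] 0.73
```

apply_moves(targets=[{"xyz": [1.1,0.15,-0.02],"rotation": [0,0,0],"grip": -1},{"xyz": [1.1,0.15,-0.02],"rotation": [0,0,0],"grip": -1},{"xyz": [1.1,0.15,-0.02],"rotation": [0,0,0],"grip": -1},{"xyz": [1.1,0.15,-0.02],"rotation": [0,0,0],"grip": -1},{"xyz": [1.1,0.15,-0.02],"rotation": [0,0,0],"grip": -1},{"xyz": [1.1,0.15,-0.02],"rotation": [0,0,0],"grip": -1},{"xyz": [1.1,0.15,-0.02],"rotation": [0,0,0],"grip": -1},{"xyz": [1.0,0.15,-0.02],"rotation": [0,0,0],"grip": -1}])

```text
time: 3.4
tool_pos: [0.4944, -0.0596, 0.1296]
ee_rot: [[-0.0, 0.844, -0.536], [0.0, -0.536, -0.844], [-1.0, -0.0, 0.0]]
ft_force: [-0.1, -0.2, 0.9]
grip_width: 0.0007
```

```bash
python3 look.py l2; python3 - <<'E'
import numpy as np
for th in np.arange(.75,-.01,-.15): print(th.round(2), (-65+66*np.cos(th)-2.5*np.sin(th)-10).round(1),(62.5+66*np.sin(th)+2.5*np.cos(th)+11).round(1))
E
```

```text
3.4 [ 0.4944 -0.0596  0.1296] [-0.1  -0.24  0.9 ] 0.0007395500544878446
[[-0.     0.844 -0.536]
 [ 0.    -0.536 -0.844]
 [-1.    -0.     0.   ]]
[ -8.2  22.8 113.4  -0.   43.9 114.2]
0.75 -28.4 120.3
0.6 -21.9 112.8
0.45 -16.7 104.5
0.3 -12.7 95.4
0.15 -10.1 85.8
-0.0 -9.0 76.0
```

View pics/l2_w.png

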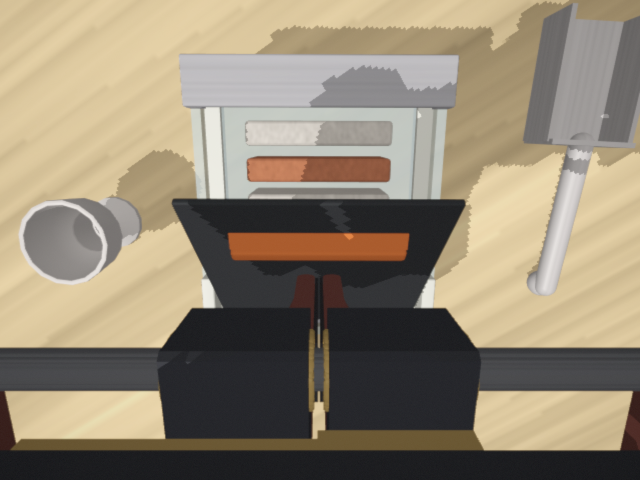

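View pics/l2_s.png

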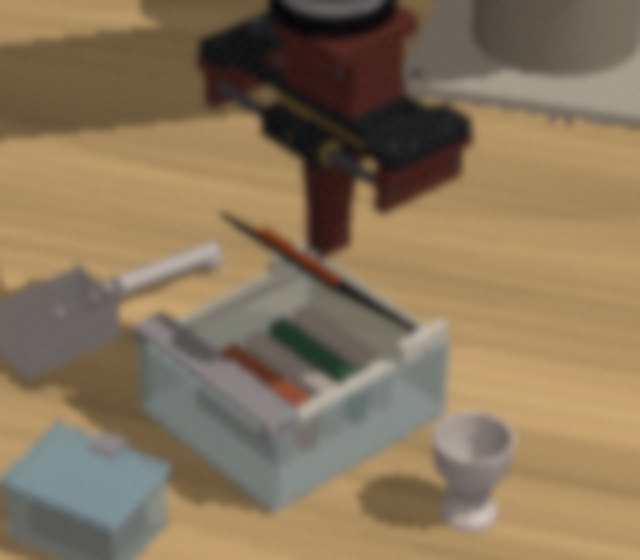

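The tip is behind the ridge, about 10 mm above the outer face. I'll fold the flap part way and check.

apply_moves(targets=[{"xyz": [0.9,0,0],"rotation": [0,0,0],"grip": -1},{"xyz": [0.4,0.33,0],"rotation": [0,0,0],"grip": -1},{"xyz": [0.4,0.33,0],"rotation": [0,0,0],"grip": -1},{"xyz": [0.42,0.26,0],"rotation": [0,0,0],"grip": -1},{"xyz": [0.42,0.26,0],"rotation": [0,0,0],"grip": -1},{"xyz": [0.45,0.2,0],"rotation": [0,0,0],"grip": -1},{"xyz": [0.45,0.2,0],"rotation": [0,0,0],"grip": -1},{"xyz": [0,0,0],"rotation": [0,0,0],"grip": -1}])

```text
time: 4.3
tool_pos: [0.5078, -0.0682, 0.0957]
ee_rot: [[-0.0, 0.844, -0.537], [0.0, -0.537, -0.844], [-1.0, -0.0, 0.0]]
ft_force: [0.6, 0.4, -0.1]
grip_width: 0.0001
```

```bash
python3 look.py l3
```

```text
4.3 [ 0.5078 -0.0682  0.0957] [ 0.59  0.37 -0.11] 8.380684517058322e-05
[[-0.     0.844 -0.537]
 [ 0.    -0.537 -0.844]
 [-1.    -0.     0.   ]]
[ -9.   27.1 112.4  -0.   40.5 113.5]
```

View pics/l3_w.png

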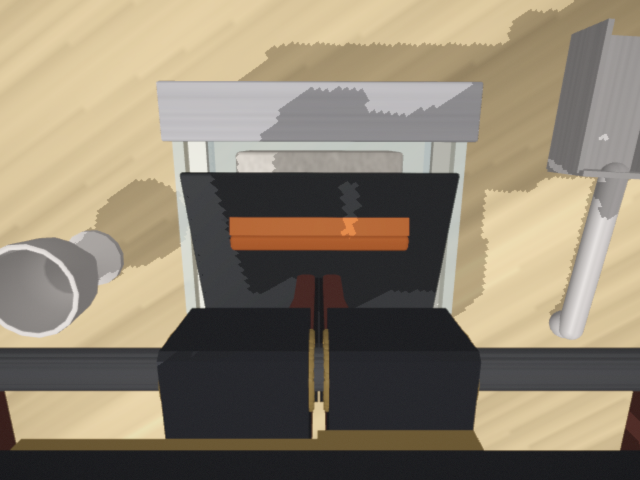

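View pics/l3_s.png

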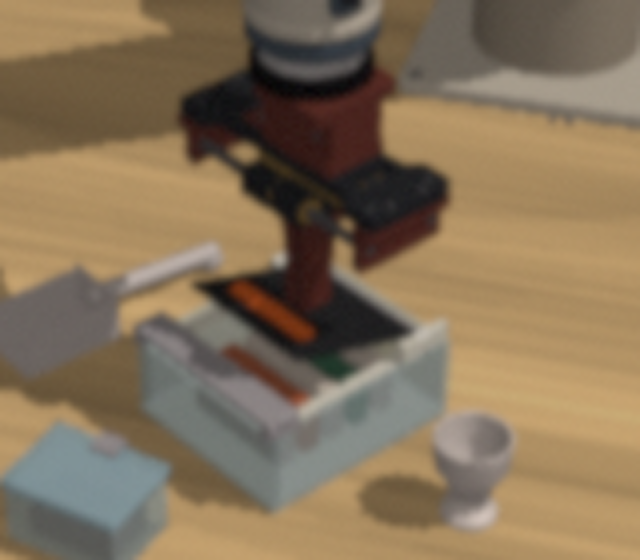

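The flap is now at about 0.3 rad and the tip is still hinge-side of the ridge. Now I'll take it down to flat.

apply_moves(targets=[{"xyz": [0.48,0.12,0],"rotation": [0,0,0],"grip": -1},{"xyz": [0.48,0.12,0],"rotation": [0,0,0],"grip": -1},{"xyz": [0.49,0.05,0],"rotation": [0,0,0],"grip": -1},{"xyz": [0.4,0.05,0],"rotation": [0,0,0],"grip": -1},{"xyz": [0.1,0,0],"rotation": [0,0,0],"grip": -1},{"xyz": [0.05,0,0],"rotation": [0,0,0],"grip": -1},{"xyz": [0.05,0,0],"rotation": [0,0,0],"grip": -1},{"xyz": [0,0,0],"rotation": [0,0,0],"grip": -1}])

```text
time: 5.2
tool_pos: [0.5107, -0.0699, 0.076]
ee_rot: [[0.0, 0.844, -0.536], [-0.0, -0.536, -0.844], [-1.0, 0.0, -0.0]]
ft_force: [0.8, 0.1, 4.5]
grip_width: 0.0006
```

```bash
python3 look.py l4
```

```text
5.2 [ 0.5107 -0.0699  0.076 ] [0.83 0.11 4.48] 0.0005941925720955204
[[ 0.     0.844 -0.536]
 [-0.    -0.536 -0.844]
 [-1.     0.    -0.   ]]
[ -9.1  29.3 112.4  -0.   38.2 113.3]
```

View pics/l4_w.png

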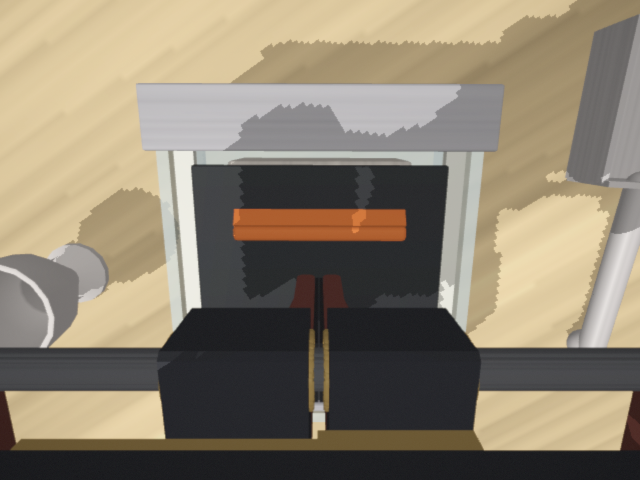

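The flap is flat (tip height 65.0 mm, 4.5 N) with the gap to the lip still visible at rows 150–165. I'll keep pressing and slide towards the ridge.

apply_moves(targets=[{"xyz": [0.05,0,0],"rotation": [0,0,0],"grip": -1},{"xyz": [0,0.25,0],"rotation": [0,0,0],"grip": -1},{"xyz": [0,0.25,0],"rotation": [0,0,0],"grip": -1},{"xyz": [0,0.25,0],"rotation": [0,0,0],"grip": -1},{"xyz": [0,0.25,0],"rotation": [0,0,0],"grip": -1},{"xyz": [0,0.25,0],"rotation": [0,0,0],"grip": -1},{"xyz": [0,0.25,0],"rotation": [0,0,0],"grip": -1},{"xyz": [0,0,0],"rotation": [0,0,0],"grip": -1}])

```text
time: 6.1
tool_pos: [0.5231, -0.0778, 0.0756]
ee_rot: [[-0.0, 0.844, -0.537], [0.0, -0.537, -0.844], [-1.0, -0.0, 0.0]]
ft_force: [-1.3, 0.6, 6.4]
grip_width: 0.0006
```

```bash
python3 look.py l5
```

```text
6.1 [ 0.5231 -0.0778  0.0756] [-1.35  0.55  6.36] 0.0006457460677497534
[[-0.     0.844 -0.537]
 [ 0.    -0.537 -0.844]
 [-1.    -0.     0.   ]]
[ -9.8  30.2 110.7   0.   39.2 112.7]
```

View pics/l5_w.png

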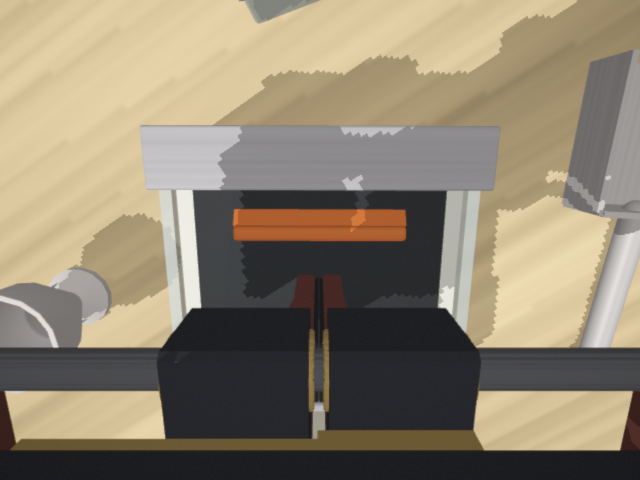

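Friction is carrying the flap: the ridge is still at row 240 while the lip has moved in the view, so it has shifted about 14 mm and the edge is under the lip. I'll push the rest of the way home.

apply_moves(targets=[{"xyz": [0,0.15,0],"rotation": [0,0,0],"grip": -1},{"xyz": [0,0.15,0],"rotation": [0,0,0],"grip": -1},{"xyz": [0,0.15,0],"rotation": [0,0,0],"grip": -1},{"xyz": [0,0.1,0],"rotation": [0,0,0],"grip": -1},{"xyz": [0,0,0],"rotation": [0,0,0],"grip": -1},{"xyz": [0,0,0],"rotation": [0,0,0],"grip": -1},{"xyz": [0,0,0],"rotation": [0,0,0],"grip": -1},{"xyz": [0,0,0],"rotation": [0,0,0],"grip": -1}])

```text
time: 7.0
tool_pos: [0.5265, -0.0802, 0.0753]
ee_rot: [[-0.003, 0.844, -0.537], [0.001, -0.537, -0.844], [-1.0, -0.003, 0.001]]
ft_force: [-3.7, 3.1, 8.5]
grip_width: 0.0
```

```bash
python3 look.py l6; python3 - <<'E'
import pickle,numpy as np
s,a,w=pickle.load(open("l6.pkl","rb"))
print((s["tool_pos"][:2]-[.518,-.0747])@[.8443,-.5358])
E
```

```text
7.0 [ 0.5265 -0.0802  0.0753] [-3.75  3.07  8.48] 3.687710648440435e-05
[[-0.003  0.844 -0.537]
 [ 0.001 -0.537 -0.844]
 [-1.    -0.003  0.001]]
[-1.000e+01  3.040e+01  1.101e+02  1.000e-01  3.960e+01  1.125e+02]
0.010106387173670494
```

View pics/l6_w.png

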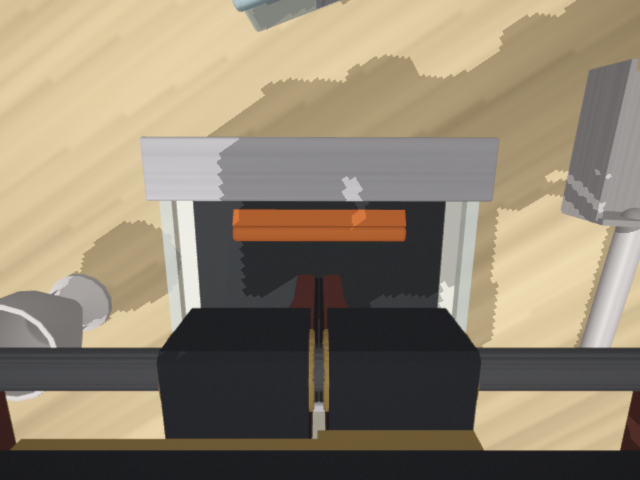

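The flap's shift is about 19 mm and the along-force has risen to ~5 N, which suggests the home stop. I'll lift straight off and check.

apply_moves(targets=[{"xyz": [-0.3,0,0],"rotation": [0,0,0],"grip": -1},{"xyz": [-0.6,0,0],"rotation": [0,0,0],"grip": -1},{"xyz": [-1.2,0,0],"rotation": [0,0,0],"grip": -1},{"xyz": [-1.8,-0.5,0],"rotation": [0,0,0],"grip": -1},{"xyz": [-2,-1,0],"rotation": [0,0,0],"grip": -1},{"xyz": [-2,-1,0],"rotation": [0,0,0],"grip": -1},{"xyz": [-2,-1,0],"rotation": [0,0,0],"grip": -1},{"xyz": [-1,0,0],"rotation": [0,0,0],"grip": -1}])

```text
time: 7.9
tool_pos: [0.4982, -0.0618, 0.1864]
ee_rot: [[0.002, 0.844, -0.536], [-0.0, -0.536, -0.844], [-1.0, 0.002, -0.001]]
ft_force: [0.5, -0.3, -0.3]
grip_width: 0.0006
```

```bash
python3 look.py l7
```

```text
7.9 [ 0.4982 -0.0618  0.1864] [ 0.54 -0.27 -0.31] 0.0006091521599263307
[[ 0.002  0.844 -0.536]
 [-0.    -0.536 -0.844]
 [-1.     0.002 -0.001]]
[ -8.4  17.7 111.    0.   51.2 114. ]
```

View pics/l7_w.png

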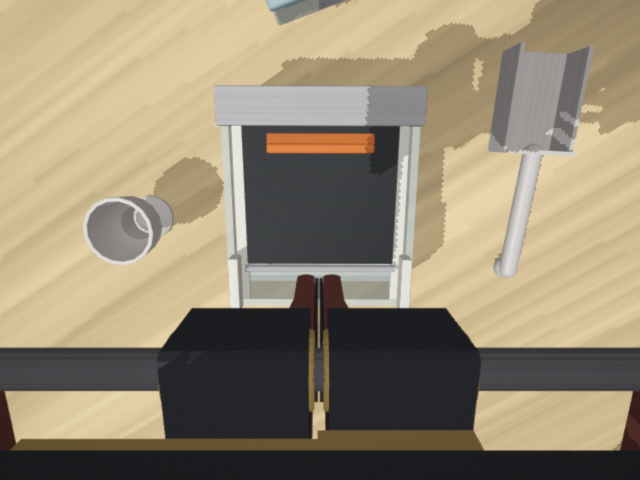

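View pics/l7_s.png

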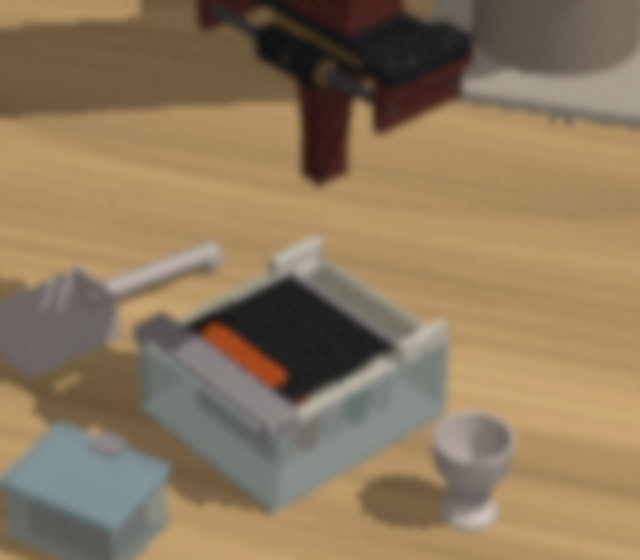

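The flap stays shut. I'll measure the ridge position to confirm the shift.

```bash
python3 - <<'E'
import pickle,numpy as np
s,a,w=pickle.load(open("l7.pkl","rb"))
T=w["tool_from_camera"];Rt=s["ee_rot"];p=s["tool_pos"];K=w["mtx"]
def pl(u,v,z):
    r=Rt@T[:3,:3]@np.linalg.inv(K)@[u,v,1];o=Rt@T[:3,3]+p
    q=o+r*(z-o[2])/r[2];return (q[:2]-[.518,-.0747])@np.array([.8443,-.5358])
f=pl(320,153,.067);l=pl(320,125,.0735);print("ridge",f,"lip inner",l,"shift by lip gap",.017,.020-((.054-.037)-0)+0, .037-(l-f))
E
```

```text
ridge 0.03552604494603758 lip inner 0.05301356580396547 shift by lip gap 0.017 0.002999999999999999 0.01951247914207211
```

```bash
python3 -c "
from bench import arm
print(arm.hand_in())"
```

```text
the job is handed in; nothing more can be done
None
```

The tea box is shut and I handed the job in at about 8 s of the 35 s allowed; the hand-in gives no verdict.

I pushed the flap flat with the closed fingertips, on its outer face only. Keeping it pressed at about 5–8 N, I pushed it along until the resistance rose, which suggests it reached its home stop. It slid along by friction, so I never had to push on the ridge. Then I lifted straight off.

- **Flap shift:** the wrist camera, after letting go, puts the ridge face at 35.5 mm along the box. That means a shift of about 18.5 mm, or 19 mm measured against the lip (12 mm needed).
- **Flatness:** the flap stayed down under the lip by itself in both views. I did not measure its fold angle after release.
- **Robot contact:** the arm is clear, about 11 cm above the flap, with the force reading near zero.
- **Bystanders:** the egg cup, scoop and clip box look unmoved in the last pictures. I did not re-image the jam jar, mug or jar opener, but the tool passed well above them.
- **Disagreement between cameras:** the scene camera placed the box 2–5 mm further back than the top camera. I used a value between the two, and the wrist camera then agreed with it to about 1 mm at the lip (2–3 mm at the hinge end).

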